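# Release the orange ball for the action shot

### The arm

A 7-joint arm with a two-finger parallel gripper is mounted at the origin on the work surface. World frame = base frame: x ahead of the robot, y to its left, z up, the work surface at z = 0. Lengths are in m, angles in rad, forces in N, time in s.
With the tool pointing down it reaches from about 0.425 to 0.925 m from the base axis. Payload 6.8 kg.
Tool frame: the origin (TCP) lies at the very end of the fingers, on their centre line; the grasp point (between the pads) lies 19 mm behind it; z points along the fingers, y is the line along which they close (so a half turn about z gives the same grasp; the last joint's range is limited). The gripper opens to 85 mm and grips with 20 to 120 N. Pads are 22 mm wide; open, the fingers measure 114 mm over their backs; the gripper's body (76 mm by 85 mm) begins 54 mm behind the grasp point. The pads swing forward as they close: fully open they stand 13 mm farther back than shut.
Start: joints at [-1.399, 0.477, 0.022, 1.555, -0.011, 1.109, -0.083], TCP at [0.186, 0.649, 0.231] pointing down, gripper open.
Joint ranges: [-2.96, 2.96], [-0.34, 2.1], [-1.41, 1.46], [0.24, 2.44], [-1.37, 4.51], [0.17, 1.92], [-2.96, 2.96]. Speed limits (rad/s): [2.39, 2.39, 3.14, 3.14, 3.14, 3.14, 3.14].

### API

Orientations are given as a rotation vector (axis times angle).
In Python, from bench import r gives the robot as it stands.
- The arm moves only by the shell command python3 -m jog 'ROWS' [FORCE]. ROWS is JSON, a list of rows, each an object of numbers: "fingers": the finger opening in m, from 0 to 0.0854; "x", "y", "z": the shift along the tool's x, y, z in m; "rx", "ry", "rz": the turn, a rotation vector about the tool's x, y, z in degrees. In form: [{"fingers": .., "x": .., "y": .., "z": .., "rx": .., "ry": .., "rz": ..}, ...]. A call has 1 to 8 rows; each row shifts and turns the commanded pose from where the row before left it, along the tool's axes as they then stand; what a row does not reach is not made up. A row lasts 1/8 s, in which the tool goes at most 62.5 mm and 10.7 degrees, less where a joint would pass 70% of its speed; a pose out of reach is approached as far as the arm can. A call is refused whole if a number of a shift passes 0.0625 or a number of a turn 10.7, either way. A call with a gripper value outside its range is refused whole. The fingers move at their own pace and stop on an object; FORCE is the grip in N (left out, the last holds). Time passes only in rows, so rows that do not move let the fingers close. It gives the time, the measured TCP pose, the force, the opening and the grip force at its end, in the units of the state.
- r.get_obs(): the state, without advancing time (a new reading comes with each control period).
- r.grab_frame(name): name is "side" or "top" or "wrist"; returns (picture, depth): 400x640x3 uint8, red, green, blue; 400x640 float32, m along the optical axis (not along the pixel's ray), 0 where there is no reading.
- r.get_calibration(name): a dict with "mtx" (3x3 intrinsics, pixels), "extrinsics" (4x4, takes a point from camera to world coordinates). Camera axes: x right, y down, z forward; pixel columns grow to the right and rows downward; lengths in m; the calibration is good to about 2 mm. A picture is of the moment at which its call begins: read the wrist's pose just before it. get_calibration takes no time and is no camera call; for the wrist camera it gives the pose at the moment of the call.
- r.hand_in(): hands the job in; it is judged then, once.
Trained networks look in the newest picture that a camera, given by its name, has taken for a name from the list of things; names that differ only in an ending like _2 or _b are one class to them, and where a whole thing is asked for, a point or a joint stands for the part that bears it (a point fixed in the world has none). Each returns a list of dicts, best first, with "score" (0 to 1); they miss things now and then, are a little off and sometimes report something else, mostly with a low value. They report only what shows in the picture. A call takes as long as a camera call.
- r.search_frame(target, camera): "xyz" ([x, y, z] in m, in world coordinates, good to about 4 mm: the middle of the surface that is visible of it).
- r.landmark_of(target, camera): "xyz" ([x, y, z] in m, in world coordinates, good to about 4 mm: a listed point, or the origin of a listed thing).
The state is a dict: "clock": time; "joints": joint angles; "qvel": joint speeds; "tau": joint torques, N m; "tcp_pos": TCP position; "orientation": TCP orientation; "contact_force": force on the tool from outside, world axes, zero at the start; "moment": the same for the moment, N m; "grip_width": finger opening in m; "gripper_force": force on a finger pad.
Only numpy, scipy, OpenCV 4.12 (cv2) and the standard library are available. Lean on these libraries where they do the work, as an engineer would, in place of code of your own. Each camera call takes 0.05 s, during which the arm holds its last target. There are 200 camera calls.

### The job

With the fingertips, press down the red paddle of the rig that holds the orange ball so that its gate lifts, and keep it down until the orange ball has rolled into its catch tray; then let the paddle come back up so that the gate drops shut. Do not touch either ball, leave the white ball's rig unpressed, and leave everything else on the counter where it stands; nothing is to be grasped or lifted.

Things in the scene. Friction and masses are not known exactly. Their poses are not given: they have to be found in the camera images.
- orange_rig: Fixed plywood rig holding the orange ball; both rigs look alike, either may be left or right. Base 320 x 120 x 12 mm. x runs from paddle to tray, z up; origin on the table at the middle of its width, level with the pivot. Lever along x at y = -35 mm, pivot 95 mm high between cheeks 104 mm high; the ball's lane beside it at y = +22 mm, x 20 to 170 mm. Never higher than 135 mm.
- orange_paddle (a point): Red plate on the near end of the lever of the orange ball's rig, 42 (along the lever) x 46 x 8 mm. Origin: centre of its top face, 126 mm above the table at rest, 87 mm fully down: it sinks 39 mm, nearly straight. The top face slopes 0.18 rad, free end high, at rest, and as much the other way when fully down.
- orange_lever (a joint): Rocking lever of the orange ball's rig, rad: 0 = at rest, gate shut; grows as the paddle goes down; 0.36 = stop, paddle fully down, gate lifted 39 mm. The ball passes under the gate above about 0.27. A spring returns it: about 2 N on the paddle at first, about 4 N fully down.
- orange_ball_center (a point): Centre of the orange wooden ball, 32 mm across, loose, waiting in its lane behind a clear plastic gate tongue 16 mm wide (about 59 mm above the table, 91 mm past the pivot). Once the gate is up it rolls in about a second into the rig's grey tray, whose floor middle is at x = 222, y = 5, z = 6 mm in the rig's frame (inside 92 x 102 mm, walls 34 mm high, the far one 60 mm); in the tray its centre is 22 mm above the table.
- white_rig: Fixed plywood rig holding the white ball; both rigs look alike, either may be left or right. Base 320 x 120 x 12 mm. x runs from paddle to tray, z up; origin on the table at the middle of its width, level with the pivot. Lever along x at y = -35 mm, pivot 95 mm high between cheeks 104 mm high; the ball's lane beside it at y = +22 mm, x 20 to 170 mm. Never higher than 135 mm.
- white_paddle (a point): Red plate on the near end of the lever of the white ball's rig, 42 (along the lever) x 46 x 8 mm. Origin: centre of its top face, 126 mm above the table at rest, 87 mm fully down: it sinks 39 mm, nearly straight. The top face slopes 0.18 rad, free end high, at rest, and as much the other way when fully down.
- white_lever (a joint): Rocking lever of the white ball's rig, rad: 0 = at rest, gate shut; grows as the paddle goes down; 0.36 = stop, paddle fully down, gate lifted 39 mm. The ball passes under the gate above about 0.27. A spring returns it: about 2 N on the paddle at first, about 4 N fully down.
- white_ball_center (a point): Centre of the white wooden ball, 32 mm across, loose, waiting in its lane behind a clear plastic gate tongue 16 mm wide (about 59 mm above the table, 91 mm past the pivot). Once the gate is up it rolls in about a second into the rig's grey tray, whose floor middle is at x = 222, y = 5, z = 6 mm in the rig's frame (inside 92 x 102 mm, walls 34 mm high, the far one 60 mm); in the tray its centre is 22 mm above the table.
- squeeze_bottle: Loose bystander: pink squeeze bottle with a darker pink cap, 38 mm across, 95 mm tall. Origin: centre of its underside.
- tumbler: Loose bystander: green glass tumbler, 66 mm across, 90 mm tall. Origin: centre of its underside.
- lens_cap: Loose bystander: grey lens cap, disc 64 mm across, 10 mm thick, lying flat. Origin: centre of its underside.
- film_can: Loose bystander: small white film can with a grey lid, 33 mm across, 50 mm tall. Origin: centre of its underside.
- tape_roll: Loose bystander: blue roll of tape lying flat, 92 mm across, 25 mm tall. Origin: centre of its underside.
- card_case: Loose bystander: yellow memory-card case, 70 x 48 x 14 mm, lying flat. Origin: centre of its underside.
- lens_brush: Loose bystander: small brush with a dark handle, 150 mm long, lying flat along its x, bristles towards +x. Origin: on the table near the middle of its length.
- orange_ball: The orange ball itself, 32 mm across; its own origin turns with it, so use its centre point above for its position.
- white_ball: The white ball itself, 32 mm across; its own origin turns with it, so use its centre point above for its position.

How it is judged:
On the way, in this order (a step that is already met when the one before it is completed fails the run):
1. the fingers press the paddle of the orange ball's rig well down (lever past 0.2 rad) (value of joint orange_lever above 0.2 rad and contact force between the fingers and orange_lever_c3 above 0.5 N).
2. the orange ball is in its tray while the paddle is still held down (lever past 0.2 rad) (all of step 1 and x of orange_ball_center in the frame of orange_rig between 0.172 and 0.272 m and y of orange_ball_center in the frame of orange_rig between -0.05 and 0.06 m and z of orange_ball_center in the frame of orange_rig below 0.028 m), for 0.05 s.
At the end, for the whole second after the job is handed in: The orange ball lies at rest in its catch tray (centre within the tray's walls, slower than 20 mm/s), both levers are back at rest (below 0.04 rad, gates shut), the white ball is within 20 mm of where it began and every bystander within 30 mm (x of orange_ball_center in the frame of orange_rig between 0.172 and 0.272 m and y of orange_ball_center in the frame of orange_rig between -0.05 and 0.06 m and z of orange_ball_center in the frame of orange_rig below 0.028 m and linear speed of orange_ball below 0.02 m/s and value of joint each of orange_lever, white_lever below 0.04 rad and distance of white_ball_center from where it was at the start of the episode below 0.02 m and distance of each of squeeze_bottle, tumbler, lens_cap, film_can, tape_roll, card_case, lens_brush from where it was at the start of the episode below 0.03 m); the robot touches nothing.
It fails at once if the white ball's paddle is pressed or its gate is raised (value of joint white_lever above 0.1 rad).
It fails at once if the white ball leaves its place by more than 20 mm (distance of white_ball_center from where it was at the start of the episode above 0.02 m).
It fails at once if the robot touches a ball (contact force between any of the fingers, the arm and orange_ball above 0.2 N or contact force between any of the fingers, the arm and white_ball above 0.2 N).
It fails at once if the orange ball is lifted (its centre more than 100 mm above the table) (height (world z) of orange_ball_center above 0.1 m).
It fails at once if a bystander is shifted, lifted or knocked over (moved more than 30 mm) (distance of any of squeeze_bottle, tumbler, lens_cap, film_can, tape_roll, card_case, lens_brush from where it was at the start of the episode above 0.03 m).
It also fails if it takes over 29 s, if anything falls off the work surface, if the arm or the gripper's body presses on something with over 40 N, if the wrist force passes 120 N, or if a joint passes its speed limit or range.

## Working session

There is one attempt and no reset: what is moved stays moved. The work goes in short steps, Python scripts to look and compute and a shell command to move; the robot and the scene stay as the last step left them, time stands still between calls to the robot, and variables do not carry over. Pictures are saved under pics/ and viewed, at most 10 in all, crops included, and the job is handed in when it is done.

```bash
mkdir -p pics; python3 - <<'E'
from bench import r
import cv2,numpy as np
np.set_printoptions(precision=4,suppress=True)
o=r.get_obs();print(o['clock'],o['tcp_pos'],o['orientation'],o['grip_width'])
for c in ['top','side']:
    p,d=r.grab_frame(c);cv2.imwrite(f'pics/{c}0.png',p[...,::-1])
    for t in ['orange_paddle','white_paddle','orange_ball_center','white_ball_center','orange_rig','white_rig']:
        for q in r.landmark_of(t,c)[:2]: print(c,t,np.array(q['xyz']),round(q['score'],2))
for t in ['squeeze_bottle','tumbler','film_can']:
    for q in r.landmark_of(t,'top')[:1]: print(t,np.array(q['xyz']),round(q['score'],2))
E
```

```text
0.0 [0.1862 0.6482 0.2303] [-0.438  -3.1108  0.0029] 0.08553831630793722
top orange_paddle [0.5202 0.1462 0.1287] 0.67
top white_paddle [ 0.4518 -0.254   0.13  ] 0.61
top orange_ball_center [0.7194 0.1951 0.0611] 0.61
top white_ball_center [ 0.6384 -0.0032  0.0006] 0.72
top white_ball_center [ 0.6543 -0.252   0.0584] 0.57
top orange_rig [ 0.6283  0.1747 -0.0016] 0.96
top orange_rig [0.72   0.1943 0.0584] 0.7
side orange_paddle [0.5164 0.1437 0.1268] 0.57
side white_paddle [ 0.4477 -0.2515  0.1297] 0.92
side white_paddle [ 0.6517  0.4161 -0.0005] 0.57
side orange_ball_center [0.7241 0.1949 0.057 ] 0.45
side white_ball_center [ 0.6521 -0.2496  0.0614] 0.65
side orange_rig [0.6295 0.1743 0.0012] 0.59
side white_rig [ 0.5595 -0.2449  0.0008] 0.93
squeeze_bottle [ 0.4475  0.0109 -0.0035] 0.68
tumbler [ 0.6389 -0.0048 -0.0034] 0.71
film_can [ 0.5475 -0.0047 -0.    ] 0.43
```

View pics/top0.png

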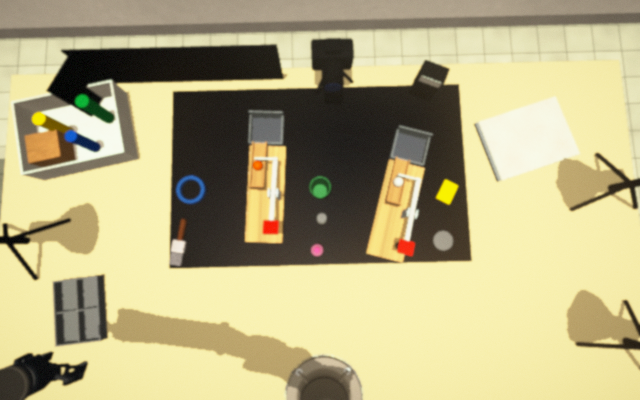

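View pics/side0.png

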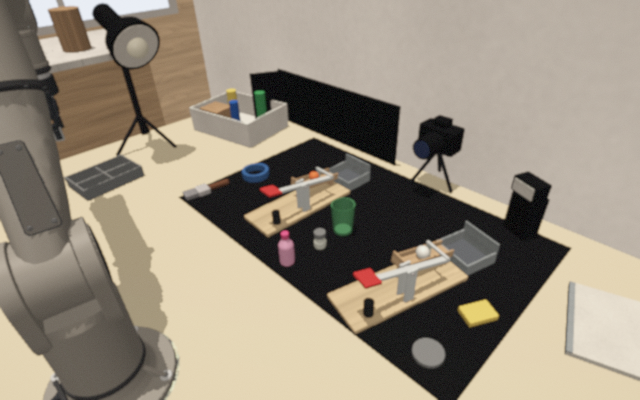

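The two views agree: the orange ball's rig is the left one, with its paddle at px (271,227) and ball at (257,166) in the top picture. The paddle is at about (0.518, 0.145, 0.127), which fits the stated height. I'll close the fingers and move over it.

```bash
python3 -m jog '[{"fingers":0,"x":-0.038,"y":-0.0325},{"fingers":0,"x":-0.038,"y":-0.0325},{"fingers":0,"x":-0.038,"y":-0.0325},{"fingers":0,"x":-0.038,"y":-0.0325},{"fingers":0,"x":-0.038,"y":-0.0325},{"fingers":0,"x":-0.038,"y":-0.0325}]' 20
```

```text
validation failed for argument at $[0]...
```

```bash
python3 -m jog '[{"fingers":0.0,"x":-0.038,"y":-0.0325,"z":0.0,"rx":0.0,"ry":0.0,"rz":0.0},{"fingers":0.0,"x":-0.038,"y":-0.0325,"z":0.0,"rx":0.0,"ry":0.0,"rz":0.0},{"fingers":0.0,"x":-0.038,"y":-0.0325,"z":0.0,"rx":0.0,"ry":0.0,"rz":0.0},{"fingers":0.0,"x":-0.038,"y":-0.0325,"z":0.0,"rx":0.0,"ry":0.0,"rz":0.0},{"fingers":0.0,"x":-0.038,"y":-0.0325,"z":0.0,"rx":0.0,"ry":0.0,"rz":0.0},{"fingers":0.0,"x":-0.038,"y":-0.0325,"z":0.0,"rx":0.0,"ry":0.0,"rz":0.0}]' 20
```

```text
clock: 1.6
tcp_pos: [0.3525, 0.397, 0.2316]
orientation: [0.438, 3.111, 0.001]
contact_force: [0.6, 0.2, 0.0]
grip_width: 0.0
gripper_force: 0.0
```

```bash
python3 -m jog '[{"fingers":0.0,"x":-0.038,"y":-0.0325,"z":0.0,"rx":0.0,"ry":0.0,"rz":0.0},{"fingers":0.0,"x":-0.038,"y":-0.0325,"z":0.0,"rx":0.0,"ry":0.0,"rz":0.0},{"fingers":0.0,"x":-0.038,"y":-0.0325,"z":0.0,"rx":0.0,"ry":0.0,"rz":0.0},{"fingers":0.0,"x":-0.038,"y":-0.0325,"z":0.0,"rx":0.0,"ry":0.0,"rz":0.0},{"fingers":0.0,"x":-0.038,"y":-0.0325,"z":0.0,"rx":0.0,"ry":0.0,"rz":0.0},{"fingers":0.0,"x":-0.038,"y":-0.0325,"z":0.0,"rx":0.0,"ry":0.0,"rz":0.0},{"fingers":0.0,"x":0.0,"y":0.0,"z":0.03,"rx":0.0,"ry":0.0,"rz":0.0},{"fingers":0.0,"x":0.0,"y":0.0,"z":0.03,"rx":0.0,"ry":0.0,"rz":0.0}]' 20
python3 - <<'E'
from bench import r
import cv2,numpy as np
np.set_printoptions(precision=4,suppress=True)
o=r.get_obs();print(o['clock'],o['tcp_pos'],o['contact_force'])
for c in ['wrist','side']:
    p,d=r.grab_frame(c);cv2.imwrite(f'pics/{c}1.png',p[...,::-1])
    for t in ['orange_paddle','orange_ball_center']:
        for q in r.landmark_of(t,c)[:2]: print(c,t,np.array(q['xyz']),round(q['score'],2))
E
```

```text
clock: 2.6
tcp_pos: [0.5178, 0.1474, 0.1711]
orientation: [0.441, 3.109, 0.001]
contact_force: [0.4, -0.3, -0.8]
grip_width: -0.0
gripper_force: 0.0
2.6 [0.5178 0.1474 0.1711] [ 0.4496 -0.3078 -0.84  ]
wrist orange_paddle [0.5175 0.1467 0.1276] 0.57
side orange_paddle [0.5199 0.1458 0.126 ] 0.71
side orange_ball_center [0.7177 0.1909 0.0389] 0.48
side orange_ball_center [0.724  0.1925 0.0566] 0.42
```

View pics/wrist1.png

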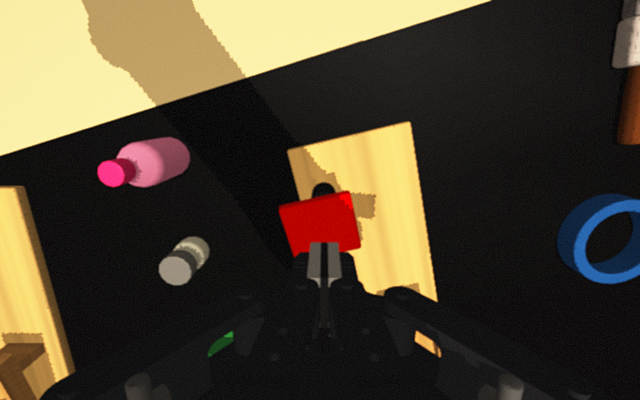

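View pics/side1.png

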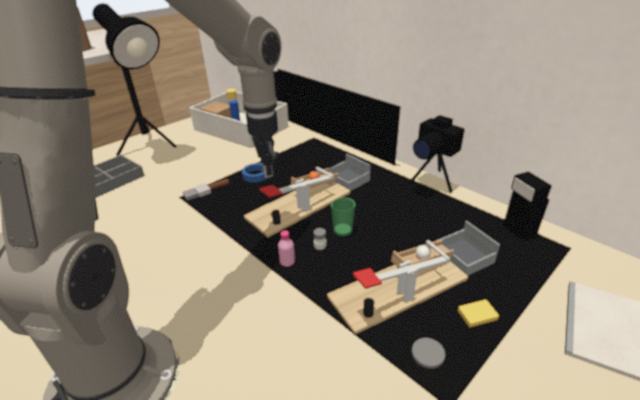

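The wrist view shows the shut fingers (px ~(325,260)) over the red paddle (px ~(320,222)), and the paddle estimates agree with the TCP. I'll press down.

```bash
python3 -m jog '[{"fingers":0.0,"x":0.0,"y":0.0,"z":0.015,"rx":0.0,"ry":0.0,"rz":0.0},{"fingers":0.0,"x":0.0,"y":0.0,"z":0.015,"rx":0.0,"ry":0.0,"rz":0.0},{"fingers":0.0,"x":0.0,"y":0.0,"z":0.01,"rx":0.0,"ry":0.0,"rz":0.0},{"fingers":0.0,"x":0.0,"y":0.0,"z":0.01,"rx":0.0,"ry":0.0,"rz":0.0},{"fingers":0.0,"x":0.0,"y":0.0,"z":0.01,"rx":0.0,"ry":0.0,"rz":0.0},{"fingers":0.0,"x":0.0,"y":0.0,"z":0.01,"rx":0.0,"ry":0.0,"rz":0.0}]' 20;python3 -m jog '[{"fingers":0.0,"x":0.0,"y":0.0,"z":0.005,"rx":0.0,"ry":0.0,"rz":0.0},{"fingers":0.0,"x":0.0,"y":0.0,"z":0.004,"rx":0.0,"ry":0.0,"rz":0.0},{"fingers":0.0,"x":0.0,"y":0.0,"z":0.0,"rx":0.0,"ry":0.0,"rz":0.0}]' 20
```

```text
clock: 3.65
tcp_pos: [0.5166, 0.1481, 0.1007]
orientation: [-0.438, -3.11, 0.0]
contact_force: [-3.3, -0.1, 2.6]
grip_width: 0.0001
gripper_force: 2.2
clock: 4.03
tcp_pos: [0.5167, 0.148, 0.0921]
orientation: [-0.438, -3.11, 0.0]
contact_force: [-2.9, 0.5, 4.1]
grip_width: 0.0001
gripper_force: 2.2
```

Force 4 N is consistent with the paddle nearly fully down; I'll hold for 1.5 s and look.

```bash
python3 -m jog '[{"fingers":0.0,"x":0.0,"y":0.0,"z":0.0,"rx":0.0,"ry":0.0,"rz":0.0},{"fingers":0.0,"x":0.0,"y":0.0,"z":0.0,"rx":0.0,"ry":0.0,"rz":0.0},{"fingers":0.0,"x":0.0,"y":0.0,"z":0.0,"rx":0.0,"ry":0.0,"rz":0.0},{"fingers":0.0,"x":0.0,"y":0.0,"z":0.0,"rx":0.0,"ry":0.0,"rz":0.0},{"fingers":0.0,"x":0.0,"y":0.0,"z":0.0,"rx":0.0,"ry":0.0,"rz":0.0},{"fingers":0.0,"x":0.0,"y":0.0,"z":0.0,"rx":0.0,"ry":0.0,"rz":0.0},{"fingers":0.0,"x":0.0,"y":0.0,"z":0.0,"rx":0.0,"ry":0.0,"rz":0.0},{"fingers":0.0,"x":0.0,"y":0.0,"z":0.0,"rx":0.0,"ry":0.0,"rz":0.0}]' 20
cat > look.py <<'E'
import sys,cv2,numpy as np
from bench import r
np.set_printoptions(precision=4,suppress=True)
for c in ['side','top']:
    p,d=r.grab_frame(c)
    if c=='side': cv2.imwrite(f'pics/{sys.argv[1]}.png',cv2.resize(p[130:330,200:500,::-1],None,fx=2.6,fy=2.6))
    for t in ['orange_paddle','orange_ball_center','white_ball_center']:
        for q in r.landmark_of(t,c)[:2]: print(c,t,np.array(q['xyz']),round(q['score'],2))
o=r.get_obs();print(o['clock'],o['tcp_pos'],o['contact_force'])
E
python3 look.py held
```

```text
clock: 5.03
tcp_pos: [0.517, 0.148, 0.0923]
orientation: [0.438, 3.111, 0.0]
contact_force: [-3.7, -0.2, 3.8]
grip_width: 0.0
gripper_force: 2.2
side orange_paddle [0.5142 0.1473 0.0921] 0.94
side orange_paddle [0.8876 0.1851 0.0268] 0.2
side orange_ball_center [0.8824 0.1833 0.0186] 0.64
side white_ball_center [ 0.6562 -0.2491  0.061 ] 0.54
top orange_paddle [ 0.6518  0.4169 -0.0002] 0.52
top orange_ball_center [0.8798 0.1823 0.0185] 0.39
top white_ball_center [ 0.656  -0.2526  0.0602] 0.58
5.425 [0.517  0.148  0.0923] [-2.072  -0.1998  2.8096]
```

View pics/held.png

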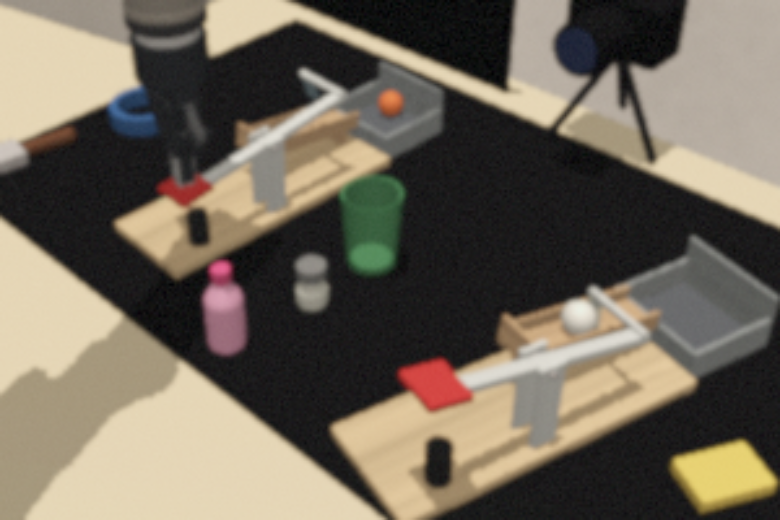

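The picture shows the orange ball in its tray (crop px (391,102)), at rig x of about 0.25, with the paddle held down at (185,188) and the white ball still waiting. Now I'll release.

```bash
python3 -m jog '[{"fingers":0.0,"x":0.0,"y":0.0,"z":-0.01,"rx":0.0,"ry":0.0,"rz":0.0},{"fingers":0.0,"x":0.0,"y":0.0,"z":-0.01,"rx":0.0,"ry":0.0,"rz":0.0},{"fingers":0.0,"x":0.0,"y":0.0,"z":-0.01,"rx":0.0,"ry":0.0,"rz":0.0},{"fingers":0.0,"x":0.0,"y":0.0,"z":-0.01,"rx":0.0,"ry":0.0,"rz":0.0},{"fingers":0.0,"x":0.0,"y":0.0,"z":-0.02,"rx":0.0,"ry":0.0,"rz":0.0},{"fingers":0.0,"x":0.0,"y":0.0,"z":-0.04,"rx":0.0,"ry":0.0,"rz":0.0},{"fingers":0.0,"x":0.0,"y":0.0,"z":-0.04,"rx":0.0,"ry":0.0,"rz":0.0},{"fingers":0.0,"x":0.0,"y":0.0,"z":0.0,"rx":0.0,"ry":0.0,"rz":0.0}]' 20
python3 look.py freed
```

```text
clock: 6.42
tcp_pos: [0.5186, 0.1485, 0.2356]
orientation: [0.438, 3.106, 0.005]
contact_force: [0.9, 0.6, -0.3]
grip_width: -0.0
gripper_force: 0.0
side orange_paddle [0.5168 0.1464 0.1245] 0.95
side orange_ball_center [0.8804 0.1869 0.0194] 0.64
side white_ball_center [ 0.6535 -0.2521  0.0609] 0.49
top orange_ball_center [0.8811 0.1846 0.0201] 0.61
top white_ball_center [ 0.6579 -0.2523  0.0592] 0.63
6.825 [0.5165 0.1478 0.2314] [ 0.8085 -0.0034 -0.1434]
```

View pics/freed.png

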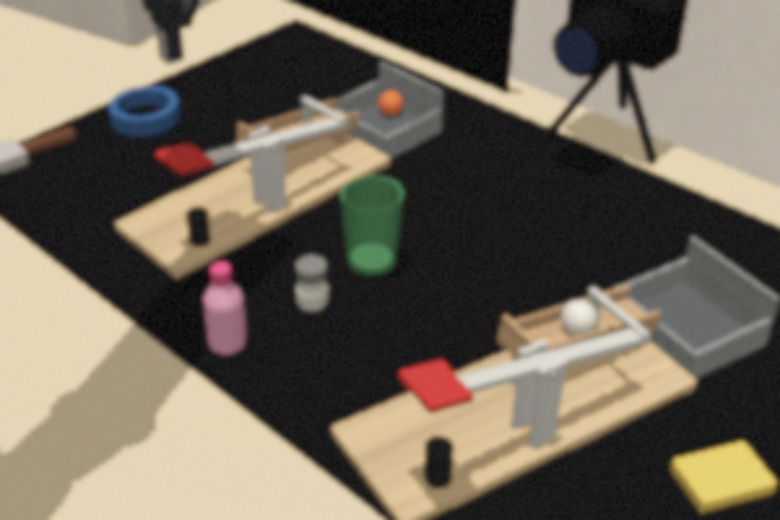

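The paddle is back up (crop px (185,158)), the gate is shut, and the ball is resting in the tray at (391,102) as before. Nothing else has moved, so I'll hand in.

```bash
python3 -c "
from bench import r
print(r.hand_in())"
```

```text
the job is handed in; nothing more can be done
None
```

I pressed the orange rig's paddle and held it until the ball rolled into its tray, then released it so the gate dropped shut. The job is handed in; the white rig and the things visible in the last picture stood where they were, and the hand-in gave no verdict.

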